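# Let a soap ball out of the counter dispenser

## Task

Give out the pink soap ball: press the dispenser's red lever plate down with the fingertips until the green flap is wide open, and keep it open until the ball has rolled into the catch tray. Then let the lever come all the way up slowly, so that the flap eases shut and does not slam. Work only the lever: nothing is grasped or lifted, the flap and the ball are not touched, and the goods standing around stay where they are.

Things in the scene. Friction and masses are not known exactly. Their poses are not given: they have to be found in the camera images.
- dispenser: Wooden dispenser, fixed, 277 mm deep (x), 110 wide (y), 148 tall. Origin on the table under its middle; -x is its front, z up. Inside is an open-topped chute, 78 mm wide, sloping 9 degrees down from the back (x = 115 mm) to the front wall (inner face x = -130). Walls 8 mm thick, 148 tall behind x = -12 (magazine), 68 tall in front (catch tray). The lever is on its left side (+y).
- lever (a joint): Lever, rad: 0 at rest (up), 0.45 fully pressed (hard stop). It pivots about the dispenser's y axis at x = 61, z = 90 mm, 131 mm behind the plate's middle; slopes up 0.225 rad at rest, down 0.225 rad when pressed. A spring returns it: about 1.5 N on the plate at first, 5 N fully pressed. If let go it flies up and the flap slams.
- lever_pad (a point): Middle of the top face of the red plate at the lever's front end (40 mm along the lever, 44 across, 8 thick), pressed from above. At rest 127 mm above the table, at x = -65, y = 94 mm of the dispenser; fully pressed 58 mm lower and 4 mm further forward. Its inner edge is 25 mm clear of the side wall.
- flap (a joint): Flap (lid), rad: 0 shut (hanging upright), 1.2 wide open; linked to the lever, flap = 2.67 x lever. Above about 1.0 the ball passes freely. It slams if it comes down faster than 1.5 rad/s over the last half of its way (plate rising faster than about 70 mm/s); 20 to 40 mm/s is gentle.
- flap_edge (a point): Middle of the lower edge of the green flap across the chute's mouth, 72 mm wide, 86 mm long, 5 mm thick, which hangs from a hinge at dispenser x = 0, z = 138 mm. As the lever is pressed this edge swings out to the dispenser's front (-x) and up.
- soap_ball_center (a point): Centre of the pink soap ball, 56 mm in diameter, loose. At the start it lies behind the shut flap (dispenser x about +31 mm); in the tray it rests against the front wall (dispenser x about -102 mm, centre about 53 mm above the table). It rolls there by itself in about 1 s once the flap is open.
- lamp_post (a point): Point on the axis of the big table lamp's wooden post, 200 mm above the table; fixed, always here. The post is 56 mm thick and stands 0.43 m tall on a round foot 150 mm across, with a wide shade above. It stands to the right of the dispenser: an arm that comes from the right must pass in front of it (nearer the robot), about 0.15 m clear.
- candle_floral: Bystander, loose, leave alone: floral-patterned candle in a glass, 70 mm across, 99 mm tall. Origin at the centre of its underside.
- soap_a: Bystander, loose, leave alone: cream wrapped soap bar, 50 x 75 x 26 mm. Origin at the centre of its underside.
- tealight_0: Bystander, loose, leave alone: tea light, 38 mm across, 16 mm tall. Origin at the centre of its underside.
- balm_tin: Bystander, loose, leave alone: round white balm tin, 69 mm across, 34 mm tall. Origin at the centre of its underside.
- soap_c: Bystander, loose, leave alone: pink wrapped soap bar, 50 x 75 x 26 mm. Origin at the centre of its underside.
- polish: Bystander, loose, leave alone: small nail polish bottle with a wooden cap, 31 mm across, 79 mm tall. Origin at the centre of its underside.
Not all that is in view belongs to the job. Of the things that look like the part that bears soap_ball_center, the middle-sized one is meant.

How it is judged:
On the way:
1. the flap is held wide open (more than 1.0 rad) and the ball has rolled into the catch tray (value of joint flap above 1 rad and x of soap_ball_center in the frame of dispenser between -0.13 and -0.08 m and y of soap_ball_center in the frame of dispenser between -0.04 and 0.04 m and z of soap_ball_center in the frame of dispenser below 0.07 m), for 0.2 s.
At the end, for the whole second after the job is handed in: The flap is shut again (less than 0.08 rad) and still, the lever is up (less than 0.03 rad), and the soap ball lies still in the catch tray (80 to 130 mm in front of the dispenser's origin, between its side walls, centre below 70 mm) (value of joint flap below 0.08 rad and value of joint lever below 0.03 rad and velocity of joint flap between -0.1 and 0.1 rad/s and linear speed of soap_ball below 0.03 m/s and x of soap_ball_center in the frame of dispenser between -0.13 and -0.08 m and y of soap_ball_center in the frame of dispenser between -0.04 and 0.04 m and z of soap_ball_center in the frame of dispenser below 0.07 m); the robot touches nothing.
It fails at once if the flap slams: it comes down faster than 1.5 rad/s over the last half of its way (value of joint flap below 0.6 rad and velocity of joint flap below -1.5 rad/s).
It fails at once if the robot touches the flap (contact force between any of the fingers, the arm and flap above 0.5 N).
It fails at once if the robot touches or lifts the soap ball (contact force between any of the fingers, the arm and soap_ball above 0.3 N or height (world z) of soap_ball_center above 0.13 m).
It fails at once if one of the goods standing around is moved more than 15 mm or tipped (distance of any of candle_floral, soap_a, tealight_0, balm_tin, soap_c, polish from where it was at the start of the episode above 0.015 m or angle between any of candle_floral, soap_a, tealight_0, balm_tin, soap_c, polish's own z axis and vertical above 0.3 rad).
It also fails if it takes over 35 s, if anything falls off the work surface, if the arm or the gripper's body presses on something with over 40 N, if the wrist force passes 120 N, or if a joint passes its speed limit or range.

## Robot

A 6-joint arm with a two-finger parallel gripper is mounted at the origin on a cart in front of the work surface, level with it; the furniture and walls round the work are solid. World frame = base frame: x ahead of the robot, y to its left, z up, the work surface at z = 0. Lengths are in m, angles in rad, forces in N, time in s.
With the tool pointing down it reaches from about 0.25 to 0.775 m from the base axis. Payload 4 kg.
Tool frame: the origin (TCP) lies midway between the tips of the shut fingers; the grasp point (between the pads) lies 19 mm behind it; z points along the fingers, y is the line along which they close (so a half turn about z gives the same grasp; the last joint's range is limited). The gripper opens to 85 mm and grips with 20 to 120 N. Pads are 22 mm wide; open, the fingers measure 114 mm over their backs; the gripper's body (76 mm by 85 mm) begins 54 mm behind the grasp point. The pads swing forward as they close: fully open they stand 13 mm farther back than shut.
Start: joints at [-1.449, 0.087, 1.371, -0, 1.684, -0.103], TCP at [0.123, -0.536, 0.231] pointing down, gripper open.
Joint ranges: [-3.1, 3.1], [-0.76, 2.03], [0.27, 2.55], [-1.08, 4.22], [0.17, 2.65], [-2.57, 2.57]. Speed limits (rad/s): [2.79, 2.79, 3.14, 3.14, 3.14, 3.14].

## Interface

Orientations are given as a unit quaternion [w, x, y, z].
In Python, from bench import robot gives the robot as it stands. The module is installed in compiled form; this text tells all that it offers. Calls block until the motion is done:
- robot.goto(position, orientation): joint-space move of the TCP to a pose.
- robot.servo_line(position, frame=None, vel=0.15, stop_force=None): straight line of the TCP; frame=None keeps the orientation; vel is the mean speed in m/s. With stop_force (N) it stops when the force on the tool has changed by that much, and returns True; else False.
- robot.move_joints(angles): joint-space move.
- robot.move_gripper(opening, squeeze=None): opening from 0.0 (shut) to 1.0 (fully open); squeeze is the grip in N (None keeps the last); returns when the fingers have stopped.
- robot.dwell(seconds).
- robot.ik(position, orientation): joint angles nearest the present ones, or None.
- robot.capture(name): name is "scene" or "top" or "wrist"; returns a dict with "img" (384x512x3 uint8, red, green, blue), "fx", "fy", "cx", "cy" (pixels), "T" (4x4, takes a point from camera to world coordinates). Camera axes: x right, y down, z forward; pixel columns grow to the right and rows downward; lengths in m; the calibration is good to about 2 mm. A picture is of the moment at which its call begins. There is no depth.
A pose or a line that the arm cannot do raises robot.MotionError and nothing moves.
- robot.hand_in(): hands the job in; it is judged then, once.
Trained networks look in the newest picture that a camera, given by its name, has taken for a name from the list of things; names that differ only in an ending like _2 or _b are one class to them, and where a whole thing is asked for, a point or a joint stands for the part that bears it (a point fixed in the world has none). Each returns a list of dicts, best first, with "confidence" (0 to 1); they miss things now and then, are a little off and sometimes report something else, mostly with a low value. They report only what shows in the picture. A call takes as long as a camera call. They do not tell look-alikes from the thing itself.
- robot.recognise(camera, target): "box" ([left, top, right, bottom] in pixels, round what is visible of it).
- robot.cut_out(camera, target): "region" (384x512 bool, what is visible of it) and "box" ([left, top, right, bottom] in pixels, round what is visible of it).
- robot.spot_point(camera, target): "position" ([column, row] in pixels: a listed point, or the origin of a listed thing).
Readings, each from a call of its own:
- robot.read_t(): time.
- robot.read_joint_pos(): joint angles.
- robot.read_joint_vel(): joint speeds.
- robot.read_effort(): joint torques, N m.
- robot.read_tool_pos(): TCP position.
- robot.read_tool_rot(): TCP orientation.
- robot.read_contact_force(): force on the tool from outside, world axes, zero at the start.
- robot.read_ft_torque(): the same for the moment, N m.
- robot.read_grip_width(): opening from 0.0 (shut) to 1.0 (fully open).
- robot.read_gripper_force(): force on a finger pad.
Only numpy, scipy, OpenCV 4.12 (cv2) and the standard library are available. Lean on these libraries where they do the work, as an engineer would, in place of code of your own. Each camera call takes 0.05 s, during which the arm holds its last target. There are 200 camera calls.

## Working session

There is one attempt and no reset: what is moved stays moved. The work goes in short steps, each a Python script; the robot and the scene stay as the last script left them, time stands still between calls to the robot, and variables do not carry over. Pictures are saved under pics/ and viewed, at most 10 in all, crops included, and the job is handed in when it is done.

```bash
mkdir -p pics; cat > h.py <<'E'
import numpy as np, cv2
from bench import robot
def cap(n,f=None):
    c=robot.capture(n)
    if f: cv2.imwrite('pics/'+f,c['img'][:,:,::-1])
    return c
def ray(c,p):
    T=np.array(c['T']); d=T[:3,:3]@np.array([(p[0]-c['cx'])/c['fx'],(p[1]-c['cy'])/c['fy'],1]); return T[:3,3],d/np.linalg.norm(d)
def atz(c,p,z):
    o,d=ray(c,p); return o+d*(z-o[2])/d[2]
def tri(rs):
    A=sum(np.eye(3)-np.outer(d,d) for o,d in rs); b=sum((np.eye(3)-np.outer(d,d))@o for o,d in rs); return np.linalg.solve(A,b)
def proj(c,P):
    T=np.array(c['T']); q=T[:3,:3].T@(np.array(P)-T[:3,3]); return [round(c['fx']*q[0]/q[2]+c['cx'],1),round(c['fy']*q[1]/q[2]+c['cy'],1)]
E
python3 - <<'E'
from h import *
np.set_printoptions(precision=3,suppress=True)
C={n:cap(n,n+'0.png') for n in('scene','top')}
cv2.imwrite('pics/both.png',cv2.resize(np.hstack([C[n]['img'][:,:,::-1] for n in C]),(800,300)))
for n in C:
    print(n,np.array(C[n]['T'])[:3,3])
    for t in ['dispenser','lever_pad','flap_edge','soap_ball_center','lamp_post','candle_floral','balm_tin','polish']:
        print(t,[(np.round(r['position']),round(r['confidence'],2)) for r in robot.spot_point(n,t)[:4]])
E
```

```text
scene [-0.084  0.717  0.593]
dispenser [(array([224., 253.]), 0.92)]
lever_pad [(array([215., 239.]), 0.57)]
flap_edge [(array([222., 237.]), 0.65)]
soap_ball_center []
lamp_post []
candle_floral [(array([131., 296.]), 0.93)]
balm_tin [(array([351., 205.]), 0.44)]
polish [(array([314., 234.]), 0.67)]
top [0.339 0.031 1.401]
dispenser [(array([218., 178.]), 0.56)]
lever_pad [(array([184., 196.]), 0.61)]
flap_edge [(array([216., 178.]), 0.58)]
soap_ball_center [(array([160., 188.]), 0.72), (array([214., 165.]), 0.63), (array([171., 157.]), 0.55)]
lamp_post []
candle_floral [(array([132., 160.]), 0.82), (array([304., 148.]), 0.28)]
balm_tin [(array([373., 228.]), 0.62)]
polish [(array([298., 229.]), 0.41)]
```

View pics/scene0.png

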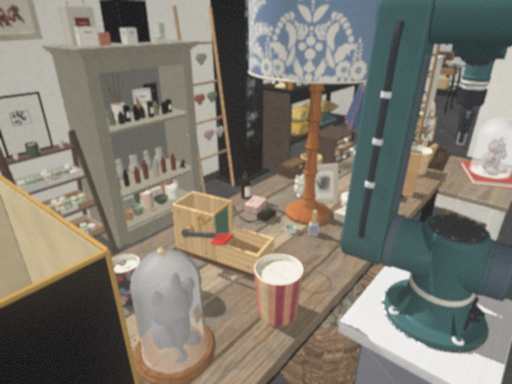

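View pics/top0.png

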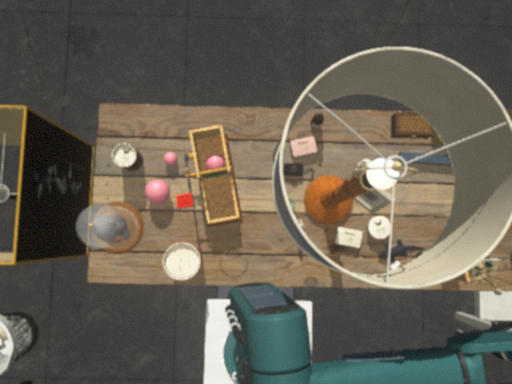

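Scene: dispenser (224,235) with its red plate at (222,239), lamp foot at (308,212), and the striped cup and glass dome in front. Top: dispenser from (208,128) to (222,222), red plate (185,201). Pink ball candidates in the top picture are the big one (160,188), the small one (171,157), and the middle-sized one inside the dispenser (214,162). I choose the last, and check it with a crop.

```bash
python3 - <<'E'
from h import *
np.set_printoptions(precision=3,suppress=True)
c=cap('top'); s=cap('scene')
a=cv2.resize(c['img'][110:290,90:260,::-1],None,fx=3,fy=3,interpolation=cv2.INTER_CUBIC)
cv2.imwrite('pics/crop.png',a)
def red(i):
    h=cv2.cvtColor(i,cv2.COLOR_RGB2HSV); m=(((h[...,0]<5)|(h[...,0]>174))&(h[...,1]>190)&(h[...,2]>110)).astype(np.uint8)
    n,l,st,ce=cv2.connectedComponentsWithStats(m); return [(st[k],ce[k]) for k in range(1,n) if st[k][4]>25]
print('top',red(c['img']),'scene',red(s['img']),c['fx'],c['T'][:3,:3])
for k in red(c['img']): print(atz(c,k[1],.127))
for n,z in(((214,162),.07),((160,188),.04),((171,157),.02),((181,262),.1),((132,225),.1),((328,200),0)): print(n,atz(c,n,z))
for r in robot.cut_out('top','dispenser')[:1]:
    m=r['region'].astype(np.uint8); print(r['box'],r['confidence'],cv2.minAreaRect(cv2.findNonZero(m)))
E
```

```text
top [(array([177, 194,  16,  14, 150], dtype=int32), array([184.64 , 200.633]))] scene [] 456.4525770907909 [[ 0.021 -0.995  0.102]
 [-1.    -0.023 -0.021]
 [ 0.023 -0.101 -0.995]]
[0.437 0.215 0.127]
(214, 162) [0.557 0.141 0.07 ]
(160, 188) [0.48  0.302 0.04 ]
(171, 157) [0.578 0.277 0.02 ]
(181, 262) [0.266 0.223 0.1  ]
(132, 225) [0.367 0.364 0.1  ]
(328, 200) [ 0.459 -0.208  0.   ]
[174.9, 127.6, 242.1, 227.8] 0.77 ((203.53382873535156, 177.3826446533203), (98.40103912353516, 61.87393569946289), 79.50852966308594)
```

View pics/crop.png

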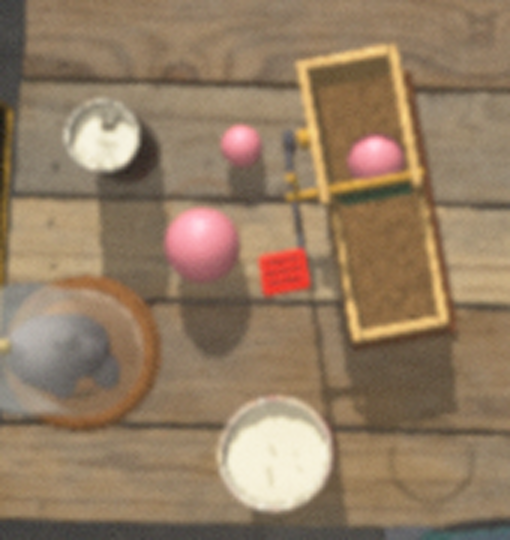

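The crop confirms it: the middle-sized ball (crop 376,157) lies behind the green flap. The big one (203,244) and the small one (241,146) lie loose on the table beside the lever. The plate's middle is at crop (285,272). I'll fit the dispenser pose and start moving, retracted past the lamp.

```bash
cat >> h.py <<'E'
from scipy.spatial.transform import Rotation as R
def q(yaw):  # tool down, tool y along heading yaw
    y=np.array([np.cos(yaw),np.sin(yaw),0]); z=np.array([0,0,-1.]); r=R.from_matrix(np.column_stack([np.cross(y,z),y,z])).as_quat(); return [r[3],r[0],r[1],r[2]]
E
python3 - <<'E'
from h import *
from scipy.optimize import least_squares
np.set_printoptions(precision=3,suppress=True)
c=cap('top')
px={(297,62):(.138,.047,.148),(395,45):(.138,-.047,.148),(355,342):(-.138,.047,.068),(450,327):(-.138,-.047,.068),(285,272):(-.065,.094,.127)}
def W(v,p): return np.array([v[0]+np.cos(v[2])*p[0]-np.sin(v[2])*p[1],v[1]+np.sin(v[2])*p[0]+np.cos(v[2])*p[1],p[2]])
f=lambda v:np.concatenate([np.array(proj(c,W(v,p)))-(np.array(k)/3+[90,110]) for k,p in px.items()])
s=least_squares(f,[.5,.12,0.1],diff_step=1e-2); print(s.x,s.fun); np.save('pose.npy',s.x)
print('pad',W(s.x,(-.065,.094,.127)))
robot.move_gripper(0.0)
j=np.array(robot.read_joint_pos()); b=np.arctan2(-.536,.123)
tests=[]
for k in range(4):
    o=q(s.x[2]+k*np.pi/2); print(k,robot.ik(W(s.x,(-.067,.096,.127)),o))
for r_,z in((.27,.16),(.28,.2)):
    print(robot.ik([r_*np.cos(b),r_*np.sin(b),z],robot.read_tool_rot()))
E
```

```text
[0.513 0.134 0.191] [ 0.4   -2.967  1.033 -2.7   -0.633  2.2   -0.4    1.7   -0.1    1.933]
pad [0.431 0.214 0.127]
0 [ 0.348 -0.023  1.693 -0.     1.472  0.157]
1 [ 0.348 -0.023  1.693 -0.     1.472 -1.414]
2 None
3 [ 0.348 -0.023  1.693 -0.     1.472  1.727]
[-1.556 -0.574  2.034  0.     1.682 -0.21 ]
[-1.549 -0.552  1.944  0.     1.75  -0.203]
```

```bash
python3 - <<'E'
from h import *
from scipy.optimize import least_squares
np.set_printoptions(precision=3,suppress=True)
c=cap('top')
px={(297,62):(.123,.047,.148),(395,45):(.123,-.047,.148),(355,342):(-.138,.047,.068),(450,327):(-.138,-.047,.068),(285,272):(-.065,.094,.127)}
def W(v,p): return np.array([v[0]+np.cos(v[2])*p[0]-np.sin(v[2])*p[1],v[1]+np.sin(v[2])*p[0]+np.cos(v[2])*p[1],p[2]])
f=lambda v:np.concatenate([np.array(proj(c,W(v,p)))-(np.array(k)/3+[90,110]) for k,p in px.items()])
s=least_squares(f,[.5,.12,0.1],diff_step=1e-2); print(s.x,s.fun); np.save('pose.npy',s.x)
pad=W(s.x,(-.065,.094,.127)); print('pad',pad)
b=np.arctan2(-.536,.123)
j=np.array(robot.ik([.27*np.cos(b),.27*np.sin(b),.16],robot.read_tool_rot()))
robot.move_joints(j); print(robot.read_tool_pos())
j[0]=.05; robot.move_joints(j); print(robot.read_tool_pos(),robot.read_t())
robot.goto(W(s.x,(-.067,.10,.20)),q(s.x[2])); print(robot.read_tool_pos(),robot.read_t(),robot.read_contact_force())
w=cap('wrist','w1.png'); cv2.imwrite('pics/sc.png',cv2.resize(cap('scene')['img'][150:330,110:310,::-1],None,fx=3,fy=3))
print('pad in wrist',proj(w,pad))
E
```

```text
[0.519 0.136 0.21 ] [-0.1    0.433  0.433  0.1   -0.233  0.1   -0.1   -0.9   -0.1    0.233]
pad [0.436 0.214 0.127]
[ 0.06  -0.264  0.161]
[0.261 0.069 0.16 ] 4.625
[0.433 0.219 0.2  ] 5.55 [-0.769 -0.014  0.192]
pad in wrist [np.float64(264.0), np.float64(206.6)]
```

View pics/w1.png

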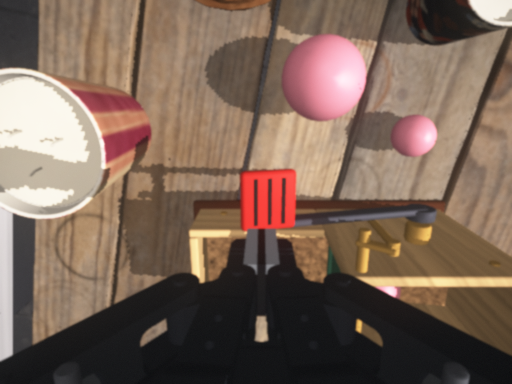

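View pics/sc.png

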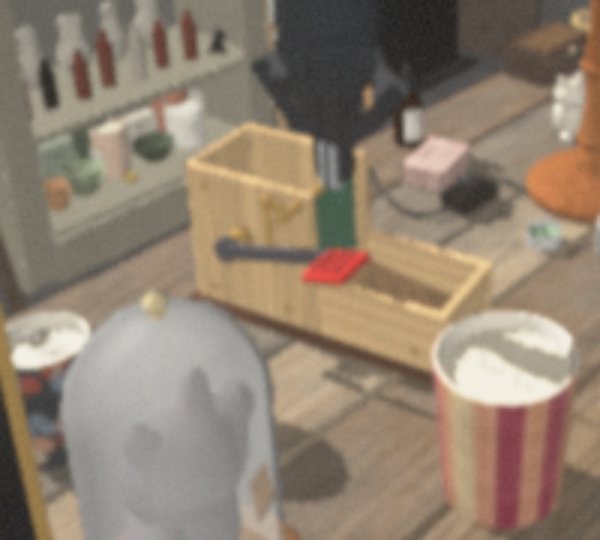

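Wrist: the red plate is at (269,199), within about 3 mm of the prediction (264,207). The fingertips stand above it, and both loose pink balls (324,78) and (414,135) are clear. Now press.

```bash
python3 - <<'E'
from h import *
np.set_printoptions(precision=3,suppress=True)
v=np.load('pose.npy')
def W(p): return np.array([v[0]+np.cos(v[2])*p[0]-np.sin(v[2])*p[1],v[1]+np.sin(v[2])*p[0]+np.cos(v[2])*p[1],p[2]])
print(robot.servo_line(W((-.067,.099,.14)),vel=.08),robot.read_contact_force())
print(robot.servo_line(W((-.069,.099,.073)),vel=.05,stop_force=15),robot.read_tool_pos(),robot.read_contact_force())
robot.dwell(1.5); print(robot.read_tool_pos(),robot.read_contact_force(),robot.read_t())
t=cap('top'); s=cap('scene'); a=cv2.resize(t['img'][110:250,130:260,::-1],(390,420)); b=cv2.resize(s['img'][180:320,150:280,::-1],(390,420))
cv2.imwrite('pics/pressed.png',np.hstack([a,b]))
E
```

```text
False [-0.051 -0.701  0.456]
False [0.432 0.219 0.074] [1.079 0.611 4.336]
[0.431 0.218 0.073] [3.3   0.435 4.676] 9.5417
```

View pics/pressed.png

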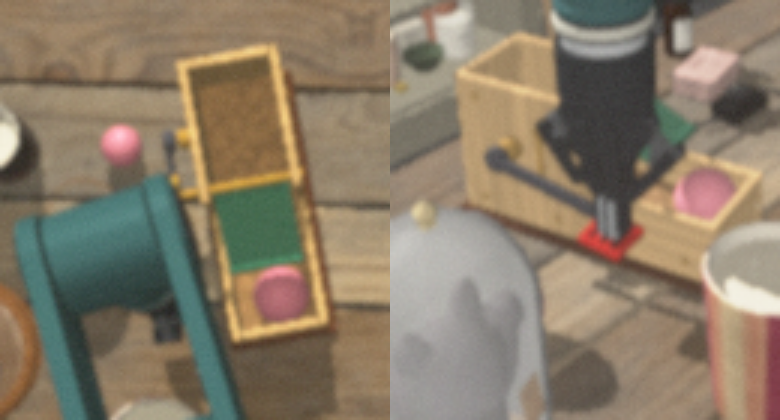

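The flap is wide open (its green plate spans about 77 mm in the top view, so roughly 1.1 rad or more, with 4.7 N on the plate). The ball lies in the tray against the front wall at crop (282,295). Now ease the lever up.

```bash
python3 - <<'E'
from h import *
np.set_printoptions(precision=3,suppress=True)
v=np.load('pose.npy')
def W(p): return np.array([v[0]+np.cos(v[2])*p[0]-np.sin(v[2])*p[1],v[1]+np.sin(v[2])*p[0]+np.cos(v[2])*p[1],p[2]])
robot.dwell(.4)
robot.servo_line(W((-.067,.099,.142)),vel=.018); print(robot.read_contact_force(),robot.read_tool_pos(),robot.read_t())
robot.servo_line(W((-.072,.105,.21)),vel=.08); robot.dwell(.5)
t=cap('top'); s=cap('scene'); a=cv2.resize(t['img'][110:250,130:260,::-1],(390,420)); b=cv2.resize(s['img'][180:320,150:280,::-1],(390,420))
cv2.imwrite('pics/after.png',np.hstack([a,b])); print(robot.read_t(),robot.read_contact_force())
E
```

```text
[-0.098 -0.241 -0.15 ] [0.433 0.219 0.142] 14.025
15.6333 [ 0.296 -0.202  0.258]
```

View pics/after.png

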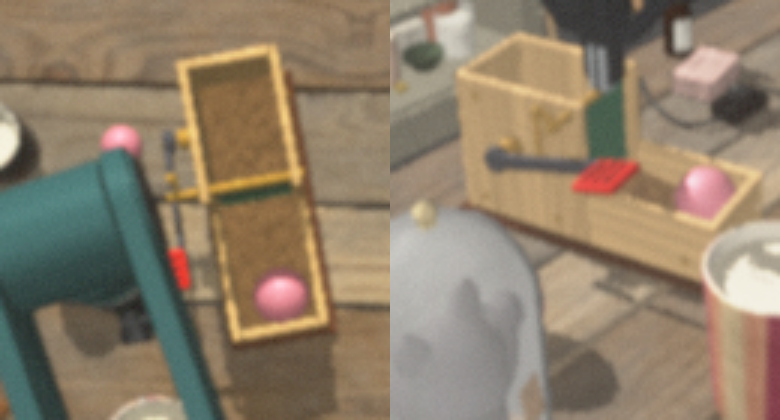

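The flap hangs shut, the lever is up, the ball rests in the tray (crop 282,296) and the gripper is clear of everything.

```bash
python3 -c "
from bench import robot
print(robot.hand_in())"
```

```text
the job is handed in; nothing more can be done
None
```

The job is handed in: the soap ball rolled into the catch tray, the lever was eased up at about 18 mm/s so the flap closed gently, and I saw no goods moved; no verdict came back.

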